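Bring a long lighter to the candle in a roofed lantern

ROBOT

A 6-joint arm with a two-finger parallel gripper is mounted at the origin on a cart in front of the work surface, level with it; the furniture and walls round the work are solid. World frame = base frame: x ahead of the robot, y to its left, z up, the work surface at z = 0. Lengths are in mm, angles in rad, forces in N, time in s.
With the tool pointing down it reaches from about 225 to 875 mm from the base axis. Payload 3.4 kg.
Tool frame: the origin (TCP) lies at the very end of the fingers, on their centre line; the grasp point (between the pads) lies 19 mm behind it; z points along the fingers, y is the line along which they close (so a half turn about z gives the same grasp; the last joint's range is limited). The gripper opens to 85 mm and grips with 20 to 120 N. Pads are 22 mm wide; open, the fingers measure 114 mm over their backs; the gripper's body (76 mm by 85 mm) begins 54 mm behind the grasp point. The pads swing forward as they close: fully open they stand 13 mm farther back than shut.
Start: joints at [-1.395, 0.276, 1.505, -0, 1.361, -0.121], TCP at [168.164, -549.894, 231.328] pointing down, gripper open.
Joint ranges: [-2.89, 2.89], [-0.75, 2.08], [0.22, 2.7], [-1.18, 4.32], [0.11, 2.71], [-2.7, 2.7]. Speed limits (rad/s): [2.57, 2.57, 3.14, 3.14, 3.14, 3.14].

INTERFACE

Orientations are given as [roll, pitch, yaw] about the fixed x, y, z axes, in that order (R = Rz(yaw) Ry(pitch) Rx(roll)).
In Python, from station import state, grab_frame, calibration, robot, models gives the robot as it stands.
- The arm moves only by the shell command python3 -m creep 'ROWS'. ROWS is a JSON list of rows, 1 to 12 of them, each of 5 numbers: dx, dy, dz in mm, then a turn about the tool's z in rad, then the finger opening in mm; each row is the pose to reach, as a shift and turn from the pose commanded when the command began, along the tool's axes at that moment; what a row does not reach only later rows make up. A row lasts 1/12 s, in which the tool goes at most 41.7 mm and 0.125 rad, less where a joint would pass 70% of its speed; a pose out of reach is approached as far as the arm can. The fingers move at their own pace and stop on an object; the grip force is fixed at half the most. Time passes only in rows, so rows that do not move let the fingers close. It prints the time, the measured TCP pose, the force, the opening and the grip force at its end.
- state(): the state, without advancing time (a new reading comes with each control period).
- grab_frame(name): name is "scene" or "top" or "wrist"; returns (picture, depth): 480x640x3 uint8, red, green, blue; 480x640 float32, mm along the optical axis (not along the pixel's ray), 0 where there is no reading.
- calibration(name): a dict with "intrinsics" (3x3 intrinsics, pixels), "R" (3x3) and "t" (3): a world point X has camera coordinates R X + t; the wrist camera has in their place "mount" (4x4, takes a point from camera to tool coordinates, whose origin is the TCP and whose axes are the flange's). Camera axes: x right, y down, z forward; pixel columns grow to the right and rows downward; lengths in mm; the calibration is good to about 2 mm. A picture is of the moment at which its call begins: read the wrist's pose just before it. calibration takes no time and is no camera call.
- robot.finish_job(): hands the job in; it is judged then, once.
Trained networks look in the newest picture that a camera, given by its name, has taken for a name from the list of things; names that differ only in an ending like _2 or _b are one class to them, and where a whole thing is asked for, a point or a joint stands for the part that bears it (a point fixed in the world has none). Each returns a list of dicts, best first, with "p" (0 to 1); they miss things now and then, are a little off and sometimes report something else, mostly with a low value. They report only what shows in the picture. A call takes as long as a camera call.
- models.look_for(camera, target): "pixel" ([column, row] in pixels, amid what is visible of it).
- models.trace(camera, target): "mask" (480x640 bool, what is visible of it) and "pixel" ([column, row] in pixels, amid what is visible of it).
- models.tip_of(camera, target): "pixel" ([column, row] in pixels: a listed point, or the origin of a listed thing).
The state is a dict: "time": time; "joint_positions": joint angles; "qd": joint speeds; "joint_torque": joint torques, N m; "position": TCP position; "orientation": TCP orientation; "force": force on the tool from outside, world axes, zero at the start; "wrist_torque": the same for the moment, N m; "gripper_width": finger opening in mm; "grasp_force": force on a finger pad.
Only numpy, scipy, OpenCV 4.12 (cv2) and the standard library are available. Lean on these libraries where they do the work, as an engineer would, in place of code of your own. Each camera call takes 0.05 s, during which the arm holds its last target. There are 200 camera calls.

TASK

The candle in the lantern is to be lit: first swing the head of the desk lamp well away from over the lantern, so that its middle is at least 15 cm to the side of the lantern's, and leave it there. Then pick up the long lighter, tilt it nose down, pass the nose through the gap between the lantern's glass and its roof, and finish holding it still with the tip within 2 cm of the wick, touching neither the candle nor any other part of the lantern. Do not shift or knock the lantern or the other things on the worktop, and keep hold of the lighter at the end.

Things in the scene. Friction and masses are not known exactly. Their poses are not given: they have to be found in the camera images.
- lamp_arm (a joint): Swing arm of the white LED lamp, rad. It turns level about the lamp's post with about 0.06 N m of friction (0.3 N at the knob) and stays where it is left. At 0 it points along the lamp's own -y (to the robot's right); growing, it turns clockwise seen from above; at 1.57 it points along the lamp's -x (towards the robot). Stops at 0 and 1.9.
- lamp: White LED lamp, standing firmly: round foot 100 mm across, steel post 16 mm thick, 242 mm high. Origin: centre of the foot's underside, on the post's axis, which is the arm's hinge. The arm is 12 mm thick, centred at z = 0.212, 190 mm long from the post's axis to the head's centre. Behind it stands a tall cupboard, front at x = 0.576, for all y above -0.21.
- lamp_head (a point): Centre of the lamp's flat round head, 80 mm across, from z = 0.202 to 0.224; this point is at z = 0.212. It starts above the lantern.
- lamp_knob (a point): Top centre of the round upright finger knob on the middle of the lamp head: 15 mm across, from the head's top at z = 0.224 up to z = 0.253. It moves with the arm.
- lantern: Candle lantern, loose, about 1.2 kg; origin at the centre of its underside, z up. Round dark foot 124 mm across, 12 high. Round open glass sleeve on it (see glass_rim), roof above (see roof). Four upright rods 6 mm thick join foot and roof, 56 mm from the axis, at 45, 135, 225 and 315 degrees from the lantern's own x.
- glass_rim (a point): Centre of the glass sleeve's open rim, 72 mm above the lantern's underside; the sleeve is 100 mm across outside, wall 3 mm.
- roof (a point): Centre of the roof's flat underside, 122 mm above the lantern's underside. The roof is 124 mm across; a cone to 152 mm with a small ring on it to 176 mm. The way in is the 50 mm high gap between rim and roof: four windows between the rods, their middles along the lantern's own +x, +y, -x and -y.
- wick (a point): Top of the wick of the tea light in the lantern: on the lantern's axis, 47 mm above its underside (25 mm below the glass rim). The tea light, 38 mm across, is fixed on a brass holder, its edge also 47 mm up.
- lighter: Long-nosed gas lighter, about 90 g, lying flat. Origin on its underside; own x to the nose, z up. Red handle: bar from x = -90 to 40 mm, 24 wide (own y), 18 high, with a trigger guard on its +y side (x = -8 to 40, out to y = 26 mm); a black taper to x = 62; then a straight steel nose 8 mm thick (10 at its end) to the tip at x = 185 mm. All on one axis, 9 mm above the underside.
- lighter_tip (a point): Tip of the lighter's steel nose, on its axis. Same axes as the lighter.
- lighter_grip (a point): Point on the handle's axis to hold it by, near its centre of mass, 220 mm behind the tip. Same axes as the lighter.
- mug: Bystander, loose: cream cup with a handle, 59 x 83 x 55 mm; origin at the centre of its underside.
- lemon: Bystander, loose: yellow lemon, 71 x 53 x 51 mm; origin at the centre of its underside.
- lime: Bystander, loose: green lime, 53 x 46 x 48 mm; origin at the centre of its underside.
- spice_jar: Bystander, loose: spice jar with a dark cap, 41 mm across, 105 tall; origin at the centre of its underside.
- spice_jar_b: Bystander, loose: spice jar with a white cap, 47 mm across, 98 tall; origin at the centre of its underside.
- pepper_mill: Bystander, loose: dark wooden pepper mill, 58 mm across, 170 tall; origin at the centre of its underside.
- storage_jar: Bystander, loose: square glass storage jar with a copper-rimmed lid, 86 x 86 x 82 mm; origin at the centre of its underside.

How it is judged (in metres and radians):
On the way, in this order (a step that is already met when the one before it is completed fails the run):
1. the lamp head is swung at least 15 cm away from the lantern's axis and at rest, with the lighter still lying on the worktop (horizontal distance between lamp_head and lantern above 0.15 m and velocity of joint lamp_arm between -0.3 and 0.3 rad/s and height (world z) of lighter_grip below 0.03 m), for 0.2 s.
2. the lighter is lifted in the fingers and its nose tilted down by 12 degrees or more (height (world z) of lighter_grip above 0.08 m and contact force between the fingers and lighter above 1 N and angle between lighter's own x axis and vertical above 1.78 rad), for 0.2 s.
At the end, for the whole second after the job is handed in: The lighter is held still in the fingers with its tip within 20 mm of the wick's top; neither it nor the robot touches the lantern or the candle in it; the lantern stands within 15 mm of where it was; the lamp head is still more than 150 mm (measured level) from the lantern's axis (distance between lighter_tip and wick below 0.02 m and contact force between each of lighter, the arm, the fingers and lantern below 0.05 N and contact force between the fingers and lighter above 1 N and linear speed of lighter below 0.02 m/s and distance of lantern from where it was at the start of the episode below 0.015 m and angle between lantern's own z axis and vertical below 0.05 rad and horizontal distance between lamp_head and lantern above 0.15 m); the arm keeps its last pose, push and grip.
It fails at once if the lantern is shifted by more than 15 mm or tipped (distance of lantern from where it was at the start of the episode above 0.015 m or angle between lantern's own z axis and vertical above 0.15 rad).
It fails at once if the lighter knocks hard against the lantern (over 8 N) (contact force between lighter and lantern above 8 N).
It fails at once if another thing on the worktop is moved by more than 30 mm (distance of any of mug, lemon, lime, spice_jar, spice_jar_b, pepper_mill, storage_jar from where it was at the start of the episode above 0.03 m).
It also fails if it takes over 54 s, if anything falls off the work surface, if the arm or the gripper's body presses on something with over 40 N, if the wrist force passes 120 N, or if a joint passes its speed limit or range.

## Working session

There is one attempt and no reset: what is moved stays moved. The work goes in short steps, Python scripts to look and compute and a shell command to move; the robot and the scene stay as the last step left them, time stands still between calls to the robot, and variables do not carry over. Pictures are saved under pics/ and viewed, at most 10 in all, crops included, and the job is handed in when it is done.

```bash
mkdir -p pics; ls
cat > h.py <<'E'
import numpy as np, cv2
from station import state, grab_frame, calibration, robot, models
from scipy.spatial.transform import Rotation as Ro
def pts(cam,d,st=None):
    c=calibration(cam);K=np.array(c["intrinsics"])
    v,u=np.mgrid[:480,:640]
    P=np.stack([(u-K[0,2])/K[0,0]*d,(v-K[1,2])/K[1,1]*d,d],-1)
    if cam=="wrist":
        M=np.array(c["mount"]);P=P@M[:3,:3].T+M[:3,3]
        R=Ro.from_euler('xyz',st["orientation"]).as_matrix()
        return P@R.T+np.array(st["position"])
    return (P-np.array(c["t"]))@np.array(c["R"])
def ray(cam,px,z):
    c=calibration(cam);K=np.array(c["intrinsics"]);R=np.array(c["R"]);t=np.array(c["t"])
    d=R.T@np.linalg.inv(K)@np.array([px[0],px[1],1.]);o=-R.T@t
    return o+d*(z-o[2])/d[2]
E
python3 - <<'E'
from h import *
s=state();print({k:np.round(v,3).tolist() for k,v in s.items()})
for c in ("top","scene"):
    im,d=grab_frame(c);cv2.imwrite(f"pics/{c}0.png",im[...,::-1]);P=pts(c,d);np.save(f"{c}0.npy",P)
    k=calibration(c);print(c,np.round(-np.array(k["R"]).T@np.array(k["t"])))
    for n in "lamp lantern lighter mug lemon lime spice_jar pepper_mill storage_jar".split():
        for r in models.trace(c,n)[:2]:
            Q=P[r["mask"]&(d>0)]
            print(n,round(r["p"],2),np.round(r["pixel"]),np.round(np.median(Q,0)) if len(Q) else "",np.round(np.percentile(Q,[2,98],axis=0)).tolist() if len(Q) else "")
    for n in "lamp_head lamp_knob roof glass_rim wick lighter_tip lighter_grip lighter lantern lamp".split():
        print(n,[(round(r["p"],2),np.round(r["pixel"]).tolist()) for r in models.tip_of(c,n)[:2]])
E
```

```text
pics
{'time': 0.0, 'joint_positions': [-1.395, 0.277, 1.506, -0.0, 1.361, -0.121], 'qd': [-0.0, -0.003, -0.002, -0.001, -0.001, -0.0], 'joint_torque': [-0.003, -41.678, -24.58, -0.0, 0.011, -0.0], 'position': [168.071, -549.325, 230.428], 'orientation': [-3.14, -0.0, 0.297], 'force': [0.391, -0.684, -0.64], 'wrist_torque': [-0.026, -0.038, 0.001], 'grasp_force': 0.0, 'gripper_width': 85.105}
top [ 220.  -35. 1582.]
lamp 0.58 [241. 235.] [477. 245. 218.] [[413.0, 81.0, 4.0], [553.0, 335.0, 246.0]]
lamp 0.53 [477. 229.] [ 512. -466.   45.] [[492.0, -494.0, 27.0], [537.0, -442.0, 57.0]]
lantern 0.92 [294. 248.] [435.  77. 131.] [[397.0, 44.0, 9.0], [513.0, 142.0, 145.0]]
lighter 0.8 [401. 249.] [ 447. -243.   18.] [[426.0, -330.0, -1.0], [467.0, -76.0, 26.0]]
mug 0.73 [354. 215.] [ 545. -100.   30.] [[505.0, -128.0, 2.0], [571.0, -69.0, 61.0]]
mug 0.44 [486. 245.] [ 455. -481.   41.] [[436.0, -506.0, 22.0], [477.0, -463.0, 53.0]]
lemon 0.89 [480. 229.] [ 513. -468.   44.] [[492.0, -505.0, -1.0], [539.0, -442.0, 57.0]]
lime 0.57 [484. 244.] [ 455. -480.   41.] [[436.0, -503.0, 23.0], [47
[... 1727 characters left out ...]
3.] [513. 450.  80.] [[499.0, 436.0, 9.0], [539.0, 478.0, 160.0]]
pepper_mill 0.71 [391. 315.] [ 441. -248.   13.] [[423.0, -336.0, -1.0], [479.0, -74.0, 21.0]]
storage_jar 0.97 [216. 235.] [396. 455.  56.] [[366.0, 426.0, 2.0], [461.0, 512.0, 85.0]]
storage_jar 0.69 [238. 214.] [513. 449.  77.] [[497.0, 435.0, 3.0], [536.0, 477.0, 163.0]]
lamp_head [(0.82, [296.0, 216.0])]
lamp_knob [(0.63, [294.0, 206.0])]
roof [(0.78, [301.0, 242.0]), (0.49, [299.0, 273.0])]
glass_rim [(0.65, [296.0, 254.0])]
wick [(0.8, [301.0, 265.0])]
lighter_tip [(0.67, [336.0, 296.0])]
lighter_grip [(0.58, [405.0, 319.0])]
lighter [(0.76, [391.0, 318.0])]
lantern [(0.83, [299.0, 270.0])]
lamp [(0.65, [272.0, 248.0])]
```

View pics/top0.png

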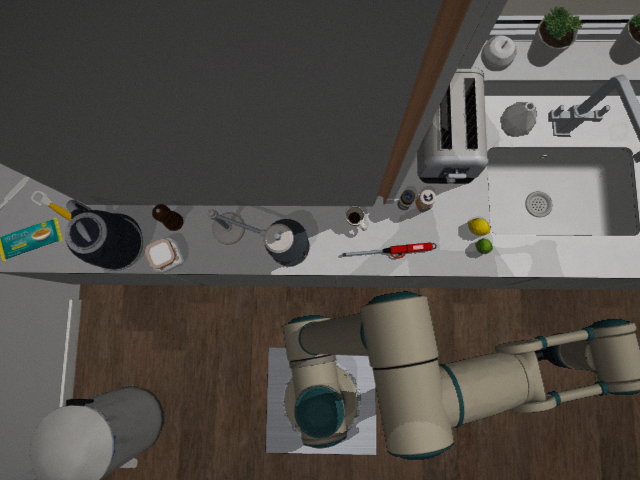

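View pics/scene0.png

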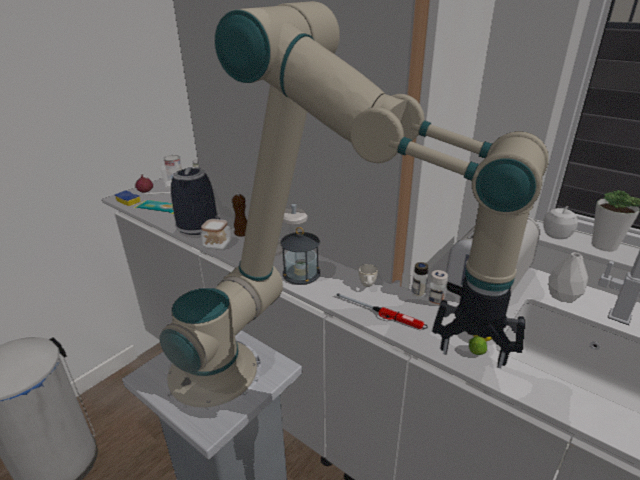

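Run:
```python
from h import *
for n,px,z in [("knob",(275,232),253),("head",(280,240),224),("lamp",(229,230),0),("lantern",(288,245),0),("wick",(288,243),47),("tip",(342,255),9),("grip",(414,247),9),("lighter",(402,252),0)]: print("top",n,np.round(ray("top",px,z)))
for n,px,z in [("knob",(294,206),253),("head",(296,216),212),("lamp",(272,248),0),("lantern",(299,270),0),("wick",(301,265),47),("roof",(301,242),122),("rim",(296,254),72),("tip",(336,296),9),("grip",(405,319),9),("lighter",(391,318),0)]: print("scene",n,np.round(ray("scene",px,z)))
P=np.load("top0.npy");z=P[...,2];xy=P[...,:2]
def box(a,b,c,d,z0,z1):
    return P[(P[...,0]>a)&(P[...,0]<b)&(P[...,1]>c)&(P[...,1]<d)&(z>z0)&(z<z1)]
def show(n,Q): 
    print(n,len(Q),np.round(Q.min(0)),np.round(Q.max(0)),np.round(Q.mean(0)))
show("head+arm",box(360,570,0,340,205,235)); show("knob/posttop",box(360,570,0,200,238,270)); show("post",box(360,570,200,340,228,270))
Q=box(380,500,-345,-60,8,35);show("lighter",Q)
m=cv2.fitLine(Q[Q[:,1]<-210][:,:2].astype(np.float32),cv2.DIST_L2,0,.01,.01).ravel();print(m,np.degrees(np.arctan2(m[1],m[0])))
for a in range(-340,-60,20):
    q=Q[(Q[:,1]>=a)&(Q[:,1]<a+20)]
    if len(q):print(a,np.round([q[:,0].min(),q[:,0].max(),q[:,2].max()]),len(q))
P=np.load("scene0.npy");z=P[...,2]
show("lanternfoot",box(330,560,0,160,3,16));show("roof",box(330,560,0,160,115,150))
```

```text
top knob [456. 118. 253.]
top head [439. 108. 224.]
top lamp [506. 291.   0.]
top lantern [460. 106.   0.]
top wick [459. 102.  47.]
top tip [429. -61.   9.]
top grip [ 455. -280.    9.]
top lighter [ 441. -244.    0.]
scene knob [435. 102. 253.]
scene head [450. 109. 212.]
scene lamp [518. 293.   0.]
scene lantern [469. 123.   0.]
scene wick [442.  89.  47.]
scene roof [456.  98. 122.]
scene rim [452. 118.  72.]
scene tip [420. -67.   9.]
scene grip [ 452. -283.    9.]
scene lighter [ 441. -244.    0.]
head+arm 927 [406.  76. 206.] [519. 303. 235.] [455. 145. 223.]
knob/posttop 29 [439. 107. 238.] [453. 121. 259.] [445. 114. 253.]
post 41 [501. 283. 229.] [516. 300. 250.] [508. 291. 241.]
lighter 637 [ 381. -344.    8.] [499. -61.  30.] [ 445. -226.   16.]
[ 9.6064091e-02 -9.9537516e-01  4.4732840e+02 -2.7006735e+02] -84.48743
-340 [383. 487.  25.] 45
-320 [382. 467.  26.] 55
-300 [382. 466.  30.] 62
-280 [382. 496.  30.] 60
-260 [394. 499.  28.] 65
-240 [384. 499.  26.] 85
-220 [388. 498.  25.] 67
-200 [381. 498.  23.] 35
-180 [384. 494.  19.] 28
-160 [381. 495.  20.] 26
-140 [384. 457.  21.] 25
-120 [396. 498.  21.] 25
-100 [383. 485.  19.] 22
-80 [386. 494.  20.] 28
lanternfoot 306 [363.   2.   3.] [548. 153.  16.] [434.  65.   9.]
roof 603 [389.  38. 116.] [511. 160. 150.] [437.  88. 134.]
```

The top view shows the lamp head over the lantern at about (285,240), its post at (215,215), and the red lighter at (340–435, 250) with its nose towards +y. The scene view agrees: the lantern is at (300,258), with the mug, jars, lime and lemon around it. I'll go above the knob first.

```bash
cat >> h.py <<'E'
def rel(x,y,z,yaw=None):
    s=state();p=np.array(s["position"]);R=Ro.from_euler('xyz',s["orientation"]).as_matrix()
    d=R.T@(np.array([x,y,z])-p); w=s["orientation"][2]
    t=0 if yaw is None else -(yaw-w)
    print("t",round(s["time"],2),"pos",np.round(p,1),"rpy",np.round(s["orientation"],3),"-> row",np.round(d,1),"turn",round(t,3),"n>=",round(max(np.linalg.norm(d)/41.7,abs(t)/.125),1))
E
python3 -c "
from h import *
rel(446,114,340,1.235)"
```

```text
t 2.0 pos [ 168.2 -549.9  231.3] rpy [3.141 0.    0.297] -> row [ 459.8 -553.6 -108.7] turn -0.938 n>= 17.5
```

```bash
python3 -m creep '[[0,0,-60,0,85],[0,0,-109,0,85],[460,-554,-109,-0.938,85],[460,-554,-109,-0.938,85],[460,-554,-109,-0.938,85],[460,-554,-109,-0.938,85],[460,-554,-109,-0.938,85],[460,-554,-109,-0.938,85],[460,-554,-109,-0.938,85],[460,-554,-109,-0.938,60],[460,-554,-109,-0.938,40],[460,-554,-109,-0.938,40]]'; python3 -c "
from h import *
rel(446,114,340,1.235)"
```

```text
time: 3.0
position: [329.0, -163.8, 329.9]
orientation: [3.14, 0.0, 1.234]
force: [0.9, -0.6, -0.4]
gripper_width: 51.1
grasp_force: 0.0
t 3.0 pos [ 329.  -163.8  329.9] rpy [3.14  0.    1.234] -> row [300.9  18.7 -10.2] turn -0.001 n>= 7.2
```

```bash
python3 -m creep '[[300,19,-8,0,40],[300,19,-8,0,40],[300,19,-8,0,40],[300,19,-8,0,40],[300,19,-8,0,40],[300,19,-8,0,40],[300,19,-8,0,40],[300,19,-8,0,40],[300,19,-8,0,40],[300,19,-8,0,40],[300,19,-8,0,40]]'
python3 - <<'E'
from h import *
rel(446,114,340,1.235)
s=state();im,d=grab_frame("wrist");cv2.imwrite("pics/w1.png",im[...,::-1]);P=pts("wrist",d,s);np.save("w1.npy",P)
for n in "lamp_knob lamp_head wick lantern roof".split():
    for r in models.tip_of("wrist",n)[:2]: 
        u,v=np.round(r["pixel"]).astype(int);print(n,round(r["p"],2),u,v,np.round(P[min(v,479),min(u,639)]))
def show(n,Q): print(n,len(Q),np.round(Q.min(0)),np.round(Q.max(0)),np.round(Q.mean(0),1)) if len(Q) else 0
Z=P[...,2];ok=(d>0)&(abs(P[...,0]-446)<90)&(abs(P[...,1]-114)<90)
show("knob",P[ok&(Z>245)&(Z<262)]);show("head",P[ok&(Z>215)&(Z<232)]);show("roof",P[ok&(Z>115)&(Z<182)])
E
```

```text
time: 3.92
position: [445.1, 110.0, 337.4]
orientation: [-3.141, 0.001, 1.234]
force: [-0.3, -0.5, -0.4]
gripper_width: 40.2
grasp_force: 0.0
t 3.92 pos [445.1 110.  337.4] rpy [-3.141e+00  1.000e-03  1.234e+00] -> row [ 4.  -0.5 -2.6] turn -0.001 n>= 0.1
lamp_knob 0.96 315 237 [443. 115. 253.]
lamp_head 0.93 322 218 [448. 117. 227.]
lamp_head 0.29 498 372 [495. 105. 387.]
lantern 0.88 332 172 [464. 142. 222.]
roof 0.67 438 299 [527. -72.  52.]
knob 509 [436. 106. 245.] [451. 120. 254.] [443.8 114.1 251.2]
head 11257 [404.  74. 215.] [483. 204. 232.] [447.4 124.1 222. ]
roof 4916 [398.  41. 122.] [515. 163. 141.] [479.6 117.6 129.8]
```

View pics/w1.png

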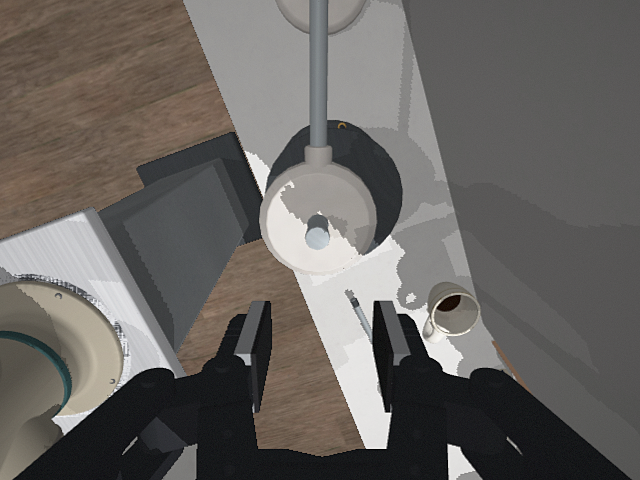

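The knob is at about (317,235), centred between the fingers. I'll go down around it and close loosely.

```bash
python3 -m creep '[[3,-2,35,0,40],[3,-2,70,0,40],[3,-2,101,0,40],[3,-2,101,0,40],[3,-2,101,0,26],[3,-2,101,0,24],[3,-2,101,0,22],[3,-2,101,0,22],[3,-2,101,0,22]]'
python3 - <<'E'
from h import *
h=np.array([508.,291.]);k=np.array([443.7,113.2]);r=k-h;print(np.linalg.norm(r))
s=state();p=np.array(s["position"]);R=Ro.from_euler('xyz',s["orientation"]).as_matrix();print(p)
for a in np.arange(.1,1.21,.1):
    q=h+Ro.from_euler('z',-a).as_matrix()[:2,:2]@r
    print(round(a,1),np.round(q),np.round(R.T@np.r_[q-p[:2],0],0))
E
```

```text
time: 4.97
position: [445.8, 114.8, 238.0]
orientation: [3.139, -0.001, 1.235]
force: [-0.2, -0.2, -0.9]
gripper_width: 21.7
grasp_force: 0.0
189.0696432534848
[445.76847738 114.79034156 238.01318528]
0.1 [426. 121.] [ -1. -20.  -0.]
0.2 [410. 130.] [  2. -39.  -0.]
0.3 [394. 140.] [  7. -57.  -0.]
0.4 [380. 152.] [ 14. -75.  -0.]
0.5 [366. 166.] [ 22. -92.  -0.]
0.6 [355. 181.] [  32. -108.   -0.]
0.7 [344. 196.] [  44. -123.   -0.]
0.8 [336. 213.] [  57. -136.   -0.]
0.9 [329. 231.] [  71. -149.   -0.]
1.0 [324. 249.] [  86. -160.   -0.]
1.1 [320. 268.] [ 103. -169.   -0.]
1.2 [319. 287.] [ 120. -176.   -0.]
```

```bash
python3 -m creep '[[-1,-15,0,0.08,22],[2,-35,0,0.18,22],[6,-54,0,0.28,22],[13,-73,0,0.38,22],[22,-92,0,0.5,22],[32,-108,0,0.6,22],[44,-123,0,0.7,22],[57,-136,0,0.8,22],[71,-149,0,0.9,22],[79,-155,0,0.95,22],[86,-160,0,1,22],[86,-160,0,1,22]]'
python3 - <<'E'
from h import *
rel(329,231,238)
im,d=grab_frame("top");P=pts("top",d);Z=P[...,2]
Q=P[(Z>238)&(Z<262)&(P[...,0]<400)&(P[...,0]>250)&(P[...,1]>150)&(P[...,1]<330)];print(len(Q))
im,d=grab_frame("scene");cv2.imwrite("pics/s2.png",im[...,::-1])
P=pts("scene",d)
for n in("lamp_head","lamp_knob"):
  for r in models.tip_of("scene",n)[:1]: print(n,r["p"],r["pixel"],ray("scene",r["pixel"],212 if n=="lamp_head" else 253))
E
```

```text
time: 5.97
position: [322.1, 250.1, 237.3]
orientation: [-3.14, -0.002, 0.236]
force: [0.8, 1.2, 0.1]
gripper_width: 21.9
grasp_force: 0.0
t 5.97 pos [322.1 250.1 237.3] rpy [-3.14e+00 -2.00e-03  2.36e-01] -> row [ 2.3 20.2 -0.8] turn 0 n>= 0.5
5
lamp_head 0.64 [237.1, 219.9] [323.84976126 232.25109814 212.        ]
lamp_knob 0.82 [229.6, 206.3] [318.64916396 252.84561792 253.        ]
```

```bash
python3 -m creep '[[0,0,0,0,30],[0,0,0,0,40],[0,0,-30,0,40],[0,0,-70,0,40],[0,0,-105,0,40],[0,0,-105,0,60]]'; python3 -c "
from h import *
rel(450,-265,200,1.667)
rel(450,-265,340,1.667)"
```

```text
time: 6.67
position: [325.3, 249.9, 348.1]
orientation: [-3.138, -0.013, 0.234]
force: [1.4, 0.8, 0.4]
gripper_width: 50.7
grasp_force: 0.0
t 6.67 pos [325.3 249.9 348.1] rpy [-3.138 -0.013  0.234] -> row [-2.000e-01  5.303e+02  1.465e+02] turn -1.433 n>= 13.2
t 6.67 pos [325.3 249.9 348.1] rpy [-3.138 -0.013  0.234] -> row [  1.6 529.8   6.5] turn -1.433 n>= 12.7
```

```bash
python3 -m creep '[[0,530,6,-1.43,85],[0,530,6,-1.43,85],[0,530,6,-1.43,85],[0,530,6,-1.43,85],[0,530,6,-1.43,85],[0,530,6,-1.43,85],[0,530,6,-1.43,85],[0,530,6,-1.43,85],[0,530,50,-1.43,85],[0,530,100,-1.43,85],[0,530,140,-1.43,85],[0,530,140,-1.43,85]]';  python3 -m creep '[[0,0,0,0,85],[0,0,0,0,85],[0,0,0,0,85],[0,0,0,0,85],[0,0,0,0,85],[0,0,0,0,85]]'
python3 - <<'E'
from h import *
rel(450,-265,200,1.667)
s=state();im,d=grab_frame("wrist");cv2.imwrite("pics/w3.png",im[...,::-1]);P=pts("wrist",d,s)
for n in "lighter_grip lighter_tip lighter".split():
    for r in models.tip_of("wrist",n)[:2]: 
        u,v=np.round(r["pixel"]).astype(int);print(n,round(r["p"],2),u,v,np.round(P[min(v,479),min(u,639)]))
m=(im[...,0]>120)&(im[...,1]<60)&(im[...,2]<70)&(d>0)&(P[...,2]>8)&(P[...,2]<25)
Q=P[m];print(len(Q),np.round(Q.min(0)),np.round(Q.max(0)),np.round(Q.mean(0),1))
print(cv2.minAreaRect(Q[:,:2].astype(np.float32)))
N=P[(d>0)&(P[...,2]>5)&(P[...,2]<20)&(P[...,1]>-150)&(P[...,1]<-50)&(P[...,0]>400)&(P[...,0]<470)]
if len(N):print("nose",len(N),np.round(N.min(0)),np.round(N.max(0)),np.round(N.mean(0)))
im,d=grab_frame("top");P=pts("top",d);np.save("top3.npy",P);cv2.imwrite("pics/t3.png",cv2.resize(im[195:305,220:380,::-1],None,fx=4,fy=4))
Z=P[...,2];Q=P[(abs(P[...,0]-450)<90)&(abs(P[...,1]-100)<90)&(Z>110)&(Z<190)];print("lantern",np.round(np.percentile(Q,[1,50,99],axis=0)),np.round(Q.min(0)),np.round(Q.max(0)))
E=P[(P[...,1]>-200)&(P[...,1]<-150)&(abs(Z)<8)];print("edge",E[:,0].min())
for n in "lamp_head wick lantern roof".split():
    for r in models.tip_of("top",n)[:1]: print(n,r["p"],r["pixel"],ray("top",r["pixel"],{"lamp_head":224,"wick":47,"lantern":0,"roof":122}[n]))
E
```

```text
time: 7.67
position: [416.5, -140.0, 279.2]
orientation: [3.139, 0.001, 1.474]
force: [0.9, 0.4, 0.3]
gripper_width: 84.8
grasp_force: 0.0
time: 8.17
position: [416.4, -136.9, 280.3]
orientation: [3.14, 0.001, 1.471]
force: [0.8, -0.2, -0.2]
gripper_width: 85.4
grasp_force: 0.0
t 8.17 pos [ 416.4 -136.9  280.3] rpy [3.140e+00 1.000e-03 1.471e+00] -> row [-124.1   46.1   80.5] turn -0.196 n>= 3.7
lighter_grip 0.98 361 299 [ 447. -273.   19.]
lighter_tip 0.6 322 102 [425. -61.  -1.]
lighter 0.88 357 270 [ 445. -238.   17.]
1732 [ 419. -332.    9.] [ 466. -207.   20.] [ 447.1 -260.3   16.5]
((442.6636962890625, -269.9367370605469), (36.460391998291016, 126.41219329833984), 6.155464172363281)
nose 735 [ 423. -150.    7.] [440. -61.  15.] [ 432. -104.   12.]
lantern [[398.  46. 123.]
 [453. 101. 136.]
 [513. 160. 163.]] [395.  41. 120.] [517. 164. 179.]
edge -144.7147189028048
lamp_head 0.57 [227.1, 285.6] [317.11302368 243.71114172 224.        ]
wick 0.8 [287.3, 246.7] [447.71077871 103.7080962   47.        ]
lantern 0.79 [290.3, 247.4] [452.56084251  98.63010747   0.        ]
roof 0.74 [288.7, 240.3] [455.10028749  93.33539611 122.        ]
```

View pics/w3.png

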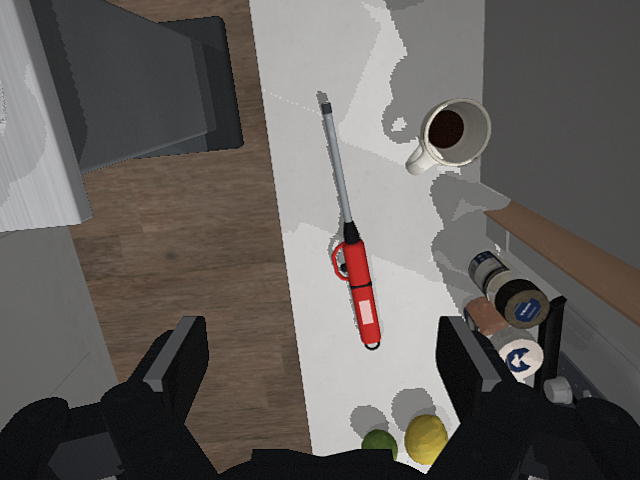

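View pics/t3.png

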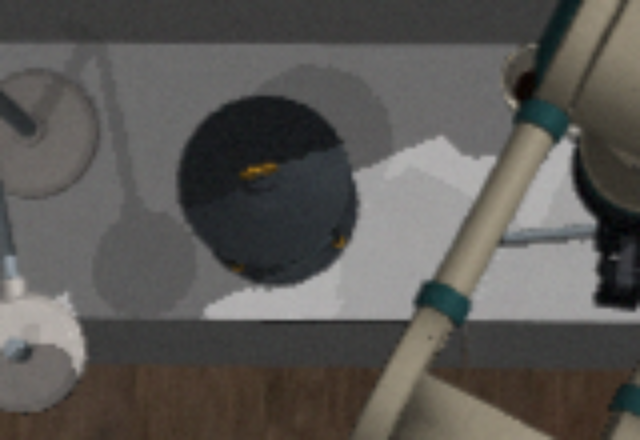

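Wrist view: the lighter runs from the tip at (324,103) to the tail at (372,345), and nothing is near the grasp. In the top view the lamp head is well clear of the lantern, and brass rod ends show at crop (235,267) and (342,243).

Run:
```python
from h import *
for z in (122,128):
  for px in ((278.75,261.75),(305.5,255.75),(284.9,237.5)):
    q=ray("top",px,z);v=q[:2]-[453,101];print(z,np.round(q),np.round(np.linalg.norm(v)),np.round(np.degrees(np.arctan2(v[1],v[0]))))
P=np.load("top3.npy");Z=P[...,2]
for y in (-250,-200,0): 
    E=P[(abs(P[...,1]-y)<10)&(abs(Z)<6)];print("edge",y,E[:,0].min() if len(E) else None)
rel(448,-277,60,1.665); rel(448,-277,2,1.665)
```

```text
122 [393. 120. 122.] 63.0 162.0
122 [411.  45. 122.] 70.0 -127.0
122 [463. 104. 122.] 11.0 19.0
128 [393. 120. 128.] 63.0 163.0
128 [410.  44. 128.] 71.0 -127.0
128 [462. 104. 128.] 10.0 17.0
edge -250 370.15191155536695
edge -200 381.7181272785681
edge 0 368.5233184022673
t 8.62 pos [ 416.3 -137.7  279.4] rpy [3.142 0.    1.469] -> row [-135.3   45.7  219.4] turn -0.196 n>= 6.3
t 8.62 pos [ 416.3 -137.7  279.4] rpy [3.142 0.    1.469] -> row [-135.3   45.7  277.4] turn -0.196 n>= 7.5
```

```bash
python3 -m creep '[[-135,46,140,-0.196,85],[-135,46,140,-0.196,85],[-135,46,140,-0.196,85],[-135,46,140,-0.196,85],[-135,46,180,-0.196,85],[-135,46,220,-0.196,85],[-135,46,220,-0.196,85],[-135,46,220,-0.196,85],[-135,46,220,-0.196,85],[-135,46,220,-0.196,85]]'
python3 - <<'E'
from h import *
rel(448,-277,2,1.665)
s=state();im,d=grab_frame("wrist");P=pts("wrist",d,s)
m=(im[...,0]>120)&(im[...,1]<60)&(im[...,2]<70)&(d>0)&(P[...,2]>8)&(P[...,2]<25)
Q=P[m];print(len(Q),np.round(Q.min(0)),np.round(Q.max(0)),np.round(Q.mean(0),1))
for r in models.tip_of("wrist","lighter_grip")[:1]:
    u,v=np.round(r["pixel"]).astype(int);print(r["p"],u,v,P[min(v,479),min(u,639)])
E
```

```text
time: 9.45
position: [449.3, -277.4, 60.8]
orientation: [3.14, 0.002, 1.665]
force: [0.3, -0.4, 0.3]
gripper_width: 85.0
grasp_force: 0.0
t 9.45 pos [ 449.3 -277.4   60.8] rpy [3.140e+00 2.000e-03 1.665e+00] -> row [ 0.6 -1.4 58.8] turn 0.0 n>= 1.4
6855 [ 420. -334.    8.] [ 466. -208.   20.] [ 447.3 -257.3   16.6]
0.95 324 269 [ 450.22793941 -275.74453983   17.86755178]
```

Aligned. Descend and close.

```bash
python3 -m creep '[[0,-1,35,0,85],[0,-1,52,0,85],[0,-1,58,0,85],[0,-1,58,0,85],[0,-1,58,0,50],[0,-1,58,0,30],[0,-1,58,0,15],[0,-1,58,0,10],[0,-1,58,0,10],[0,-1,58,0,10],[0,-1,58,0,10],[0,-1,58,0,10]]'
```

```text
time: 10.55
position: [448.1, -277.4, 2.5]
orientation: [3.14, 0.002, 1.665]
force: [-0.1, 1.3, 6.4]
gripper_width: 22.3
grasp_force: 60.1
```

```bash
python3 -m creep '[[0,0,-35,0,10],[0,0,-78,0,10],[-12,-118,-78,-1.235,10],[-12,-118,-78,-1.235,10],[-12,-118,-78,-1.235,10],[-12,-118,-78,-1.235,10],[-12,-118,-78,-1.235,10],[-12,-118,-78,-1.235,10],[-12,-118,-78,-1.235,10],[-12,-118,-78,-1.235,10],[-12,-118,-78,-1.235,10],[-12,-118,-78,-1.235,10]]'
python3 -m creep '[[0,0,0,-0.1,10],[0,0,0,-0.1,10]]'
python3 - <<'E'
from h import *
rel(332,-300,20,2.9)
im,d=grab_frame("scene");cv2.imwrite("pics/s4.png",im[...,::-1])
s=state();print(s["gripper_width"],s["grasp_force"],s["joint_positions"])
E
```

```text
time: 11.55
position: [330.7, -299.8, 79.4]
orientation: [3.141, -0.0, 2.897]
force: [0.3, -0.0, -1.0]
gripper_width: 22.9
grasp_force: 59.5
time: 11.72
position: [330.8, -299.8, 79.4]
orientation: [3.141, -0.0, 2.992]
force: [0.3, 0.1, -0.7]
gripper_width: 22.6
grasp_force: 59.5
t 11.72 pos [ 330.8 -299.8   79.4] rpy [ 3.141 -0.     2.992] -> row [-1.3 -0.  59.4] turn 0.092 n>= 1.4
22.54022065738055 59.49433386325836 [-8.92317573e-01  2.32675234e-01  1.99726172e+00 -6.73744739e-05
  9.11921145e-01 -2.31012906e+00]
```

View pics/s4.png

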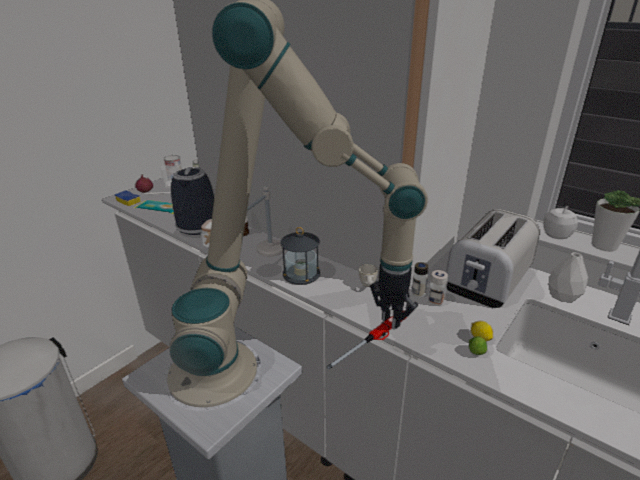

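The lighter is level in the fingers, with its nose (332,365) towards the robot and its tail over the counter edge (about (400,318)). I'll lower it so the edge levers the tail up.

```bash
python3 -m creep '[[0,0,35,0,10],[0,0,65,0,10],[0,0,74,0,10],[0,0,79,0,10],[0,0,83,0,10],[0,0,87,0,10],[0,0,87,0,10]]'
```

```text
time: 12.35
position: [328.0, -298.2, -7.3]
orientation: [3.139, -0.006, 2.99]
force: [-8.8, 1.2, 10.8]
gripper_width: 22.7
grasp_force: 64.0
```

```bash
python3 -m creep '[[0,0,4,0,10],[0,0,8,0,10],[0,0,12,0,10],[0,0,15,0,10],[0,0,15,0,10]]'; python3 -m creep '[[0,0,-15,0,10],[0,0,-50,0,10],[0,0,-90,0,10],[0,0,-130,0,10],[0,0,-150,0,10],[0,0,-150,0,10],[0,0,-150,0,10],[0,0,-150,0,10]]'
python3 - <<'E'
from h import *
s=state();print(s["position"],s["orientation"],s["gripper_width"])
for c in ("scene",):
    im,d=grab_frame(c);P=pts(c,d);cv2.imwrite("pics/s5.png",cv2.resize(im[230:430,270:470,::-1],None,fx=3,fy=3))
    for n in "lighter_tip lighter_grip".split():
        print(n,[(round(r["p"],2),np.round(r["pixel"]).tolist(),np.round(P[int(r["pixel"][1]),int(r["pixel"][0])])) for r in models.tip_of(c,n)[:2]])
    for r in models.trace(c,"lighter")[:1]:
        Q=P[r["mask"]&(d>0)];Q=Q[np.linalg.norm(Q-np.array(s["position"]),axis=1)<300];Q=Q[Q[:,0]<s["position"][0]+60]
        l=cv2.fitLine(Q.astype(np.float32),cv2.DIST_HUBER,0,.01,.01).ravel();print(len(Q),l,"tilt",np.degrees(np.arcsin(abs(l[2]))))
E
```

```text
time: 12.77
position: [328.3, -298.4, -21.8]
orientation: [3.139, -0.005, 2.99]
force: [-10.5, 1.8, 15.1]
gripper_width: 22.5
grasp_force: 71.1
time: 13.43
position: [330.3, -299.1, 126.6]
orientation: [3.14, -0.001, 2.99]
force: [-0.6, 0.1, -1.1]
gripper_width: 22.8
grasp_force: 68.8
[ 330.27701975 -299.10294851  126.58035814] [ 3.14038509e+00 -1.37090944e-03  2.98973906e+00] 22.769296870110757
lighter_tip [(0.65, [336.0, 380.0], array([ 384.,  -96., -291.]))]
lighter_grip [(0.94, [393.0, 307.0], array([ 316., -313.,  151.])), (0.46, [301.0, 240.0], array([438.,  85., 142.]))]
```

View pics/s5.png

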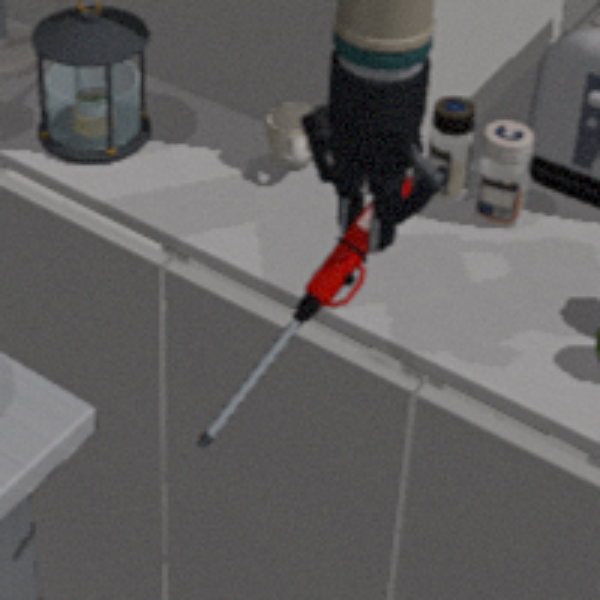

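The nose now points down steeply, with the tip at full-image (338,377). I'll get the tilt by intersecting that ray with the lighter's vertical plane.

```bash
cat >> h.py <<'E'
def tipinplane(cam,px):
    s=state();p=np.array(s["position"]);w=s["orientation"][2]
    c=calibration(cam);K=np.array(c["intrinsics"]);R=np.array(c["R"]);t=np.array(c["t"])
    d=R.T@np.linalg.inv(K)@np.array([px[0],px[1],1.]);o=-R.T@t
    n=np.array([-np.sin(w),np.cos(w),0]);X=o+d*((p-o)@n)/(d@n)
    h=(X-p)@np.array([np.cos(w),np.sin(w),0]);return X,h,X[2]-p[2]
E
python3 - <<'E'
from h import *
for px in ((338.3,376.7),(337,378)):
    X,h,v=tipinplane("scene",px);print(np.round(X),h,v,"len",np.hypot(h,v-6.5),"tilt",np.degrees(np.arctan2(6.5-v,h)))
im,d=grab_frame("top");
for r in models.tip_of("top","lighter_tip")[:2]: print(r["p"],r["pixel"],tipinplane("top",r["pixel"]))
s=state();im,d=grab_frame("wrist");P=pts("wrist",d,s)
for r in models.tip_of("wrist","lighter_tip")[:2]: print(r["p"],r["pixel"],P[int(r["pixel"][1]),int(r["pixel"][0])])
c=calibration("wrist");K=np.array(c["intrinsics"]);M=np.array(c["mount"])
for r in models.tip_of("wrist","lighter_tip")[:1]:
    dd=M[:3,:3]@np.linalg.inv(K)@np.r_[r["pixel"],1];o=M[:3,3];X=o-dd*o[1]/dd[1];print("tool frame tip",X)
cv2.imwrite("pics/w6.png",im[...,::-1])
E
```

```text
[ 152. -272.   30.] 179.94001357306064 -96.3404452228833 len 207.2548326537022 tilt 29.749101041901184
[ 148. -271.   28.] 184.18906733476925 -97.43329052359967 len 211.48934111371932 tilt 29.43495181252064
```

View pics/w6.png

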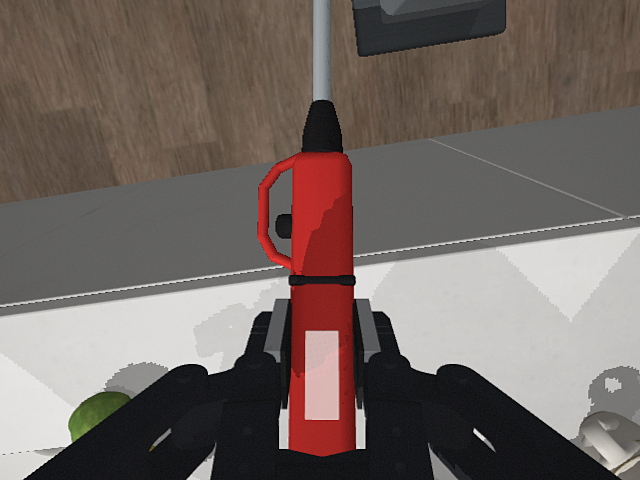

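In the wrist view the lighter runs straight along tool x, nose at column ~321, with a firm grip. Wrist depth should give the tilt more precisely.

```bash
cat >> h.py <<'E'
def liteline():
    s=state();im,d=grab_frame("wrist")
    P=pts("wrist",d,{"position":[0,0,0],"orientation":[0,0,0]})  # tool frame
    m=(d>0)&(abs(P[...,1])<6)&(P[...,0]>102)&(P[...,0]<230)&(P[...,2]<200)&(P[...,2]>-40)
    N=P[m];l=np.polyfit(N[:,0],N[:,2],1);ly=np.polyfit(N[:,0],N[:,1],1)
    h=(d>0)&(abs(P[...,1])<8)&(P[...,0]>25)&(P[...,0]<65)&(abs(P[...,2]-20)<60)
    H=P[h];lh=np.polyfit(H[:,0],H[:,2],1)
    a=np.arctan(l[0]);print("nose n",len(N),"x",N[:,0].min(),N[:,0].max(),"slope deg",np.degrees(a),"top z at 0",l[1],"axis z0",l[1]+4/np.cos(a),"y",ly,"handle deg",np.degrees(np.arctan(lh[0])),"z0",lh[1]+9/np.cos(np.arctan(lh[0])))
    return im
E
python3 -c "
from h import *
liteline()"
```

```text
nose n 917 x 102.05984343690236 123.75923322523545 slope deg 29.89877849818577 top z at 0 -13.068001143215918 axis z0 -8.453898056520767 y [-0.00196291 -0.94833555] handle deg 30.42559617584646 z0 -8.852450932547983
```

```bash
python3 -c "
from h import *
print(np.round(np.array(calibration('wrist')['mount']),2))
rel(476,-194,225,1.65)"
```

```text
[[  -0.     -0.94   -0.33   84.51]
 [   1.      0.     -0.     -0.88]
 [   0.     -0.33    0.94 -141.99]
 [   0.      0.      0.      1.  ]]
t 13.93 pos [ 330.9 -299.9  127.1] rpy [ 3.141e+00 -1.000e-03  2.991e+00] -> row [-127.5  126.5  -97.9] turn 1.341 n>= 10.7
```

```bash
python3 -m creep '[[0,0,-40,0,10],[0,0,-80,0,10],[-60,60,-98,0.25,10],[-127,126,-98,1.341,10],[-127,126,-98,1.341,10],[-127,126,-98,1.341,10],[-127,126,-98,1.341,10],[-127,126,-98,1.341,10],[-127,126,-98,1.341,10],[-127,126,-98,1.341,10],[-127,126,-98,1.341,10],[-127,126,-98,1.341,10]]'
python3 -m creep '[[0,0,0,0.123,10],[0,0,0,0.123,10],[0,0,0,0.123,10],[0,0,0,0.123,10],[0,0,0,0.123,10],[0,0,0,0.123,10]]'
python3 - <<'E'
from h import *
rel(476,-194,225,1.65)
im=liteline();cv2.imwrite("pics/w7.png",im[...,::-1])
s=state();im,d=grab_frame("wrist");P=pts("wrist",d,s);Z=P[...,2]
B=(d>0)&(abs(P[...,0]-453)<80)&(abs(P[...,1]-101)<80)
for a,b in((115,130),(130,145),(5,20),(60,80)):
    Q=P[B&(Z>a)&(Z<b)]
    if len(Q): print(a,b,len(Q),np.round(Q.min(0)),np.round(Q.max(0)),np.round(Q.mean(0)))
im,d=grab_frame("scene");P=pts("scene",d);cv2.imwrite("pics/s7.png",cv2.resize(im[190:350,230:430,::-1],None,fx=4,fy=3.75))
for n in("lighter_tip","wick","roof","lantern","glass_rim"):
  for r in models.tip_of("scene",n)[:1]: print(n,r["p"],np.round(r["pixel"],1),[np.round(q,1) for q in tipinplane("scene",r["pixel"])] if n=="lighter_tip" else ray("scene",r["pixel"],dict(wick=47,roof=122,lantern=0,glass_rim=72)[n]))
Z=P[...,2];Q=P[(abs(P[...,0]-453)<75)&(abs(P[...,1]-101)<75)&(Z>118)&(Z<126)];print(np.round(Q.min(0)),np.round(Q.max(0)))
E
```

```text
time: 14.93
position: [475.5, -194.2, 225.2]
orientation: [-3.141, -0.0, 1.809]
force: [-0.2, -0.0, -1.1]
gripper_width: 22.2
grasp_force: 68.8
time: 15.43
position: [475.4, -194.4, 225.4]
orientation: [-3.142, 0.0, 1.693]
force: [-1.1, -0.2, -1.5]
gripper_width: 22.8
grasp_force: 68.8
t 15.43 pos [ 475.4 -194.4  225.4] rpy [-3.142  0.     1.693] -> row [0.4 0.6 0.4] turn 0.043 n>= 0.3
nose n 875 x 102.01049300928585 123.06881373718461 slope deg 29.89380671187026 top z at 0 -12.403924420464955 axis z0 -7.790051524779443 y [-0.00110476 -0.13577834] handle deg 30.746439600649143 z0 -8.646243196446854
lighter_tip 0.85 [328. 249.] [array([453.1, -11. , 137.3]), np.float64(184.8), np.float64(-88.1)]
wick 0.71 [302.6 262. ] [458.29880995  96.29925389  47.        ]
roof 0.85 [299.7 240. ] [462.84595367 109.11335787 122.        ]
lantern 0.81 [297.  273.4] [449.49523143 114.78114096   0.        ]
glass_rim 0.8 [299.8 254.6] [456.97393189 105.89554585  72.        ]
[392.  41. 120.] [516. 165. 126.]
```

View pics/w7.png

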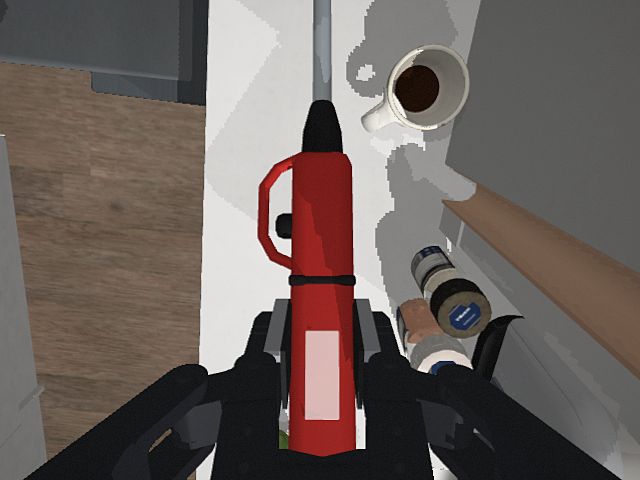

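View pics/s7.png

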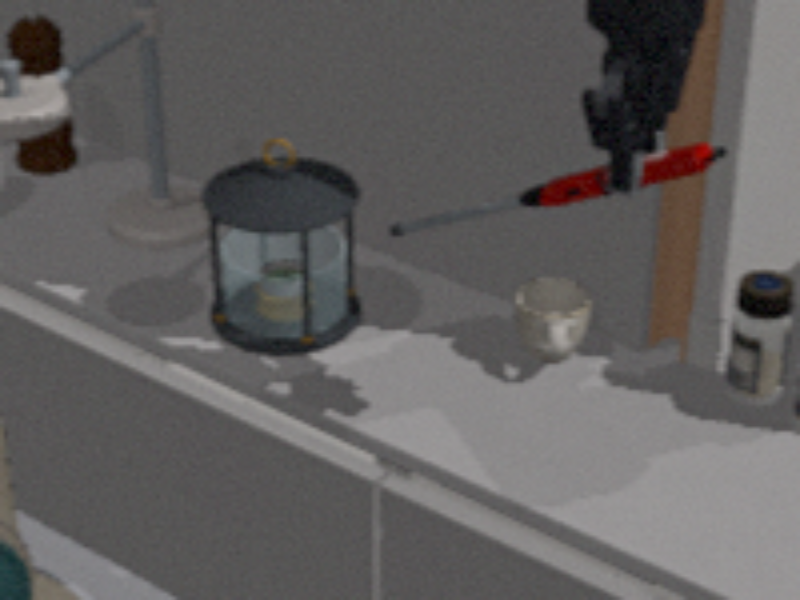

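The scene crop shows the tilted nose heading for the window between the front rod (307,250) and right rod (350,240), tip at (397,230). The wick is at about (283,265). I'll compute the lantern centre from the rod feet, the roof outline and the tip.

Run:
```python
from h import *
R=[ray("scene",p,14)[:2] for p in ((285.5,275.9),(306.8,280.7),(318,268.7))];print(np.round(R))
from scipy.optimize import least_squares
f=lambda q:np.concatenate([R[i]-q[:2]-56*np.array([np.cos(q[2]+k),np.sin(q[2]+k)]) for i,k in enumerate((np.pi*.75,np.pi*1.25,np.pi*1.75))])
q=least_squares(f,[453,101,.2]);print("centre",np.round(q.x[:2],1),"yaw",np.degrees(q.x[2]),"res",np.round(q.fun,1))
X,h,v=tipinplane("scene",(329.25,251.3));print("tip",X,h,v)
for z in(160,170): print(ray("scene",(230+279/4,190+152/3.75),z))
# silhouette of roof outline from trace
im,d=grab_frame("scene");P=pts("scene",d);
for nm in("scene","top"):
    im,d=grab_frame(nm);P=pts(nm,d);r=models.trace(nm,"lantern")[0];Q=P[r["mask"]&(d>0)]
    for lo,hi,r0 in((119,128,60),):
        S=Q[(Q[:,2]>lo)&(Q[:,2]<hi)]
        g=least_squares(lambda c:np.hypot(S[:,0]-c[0],S[:,1]-c[1])-r0,[453,101],loss="soft_l1");print(nm,len(S),g.x,np.std(g.fun))
    r=models.tip_of(nm,"lighter_tip")[:1];print(r and (r[0]["pixel"],tipinplane(nm,r[0]["pixel"])))
```

```text
[[401. 121.]
 [422.  50.]
 [497.  64.]]
centre [449.5  94.1] yaw 14.048234096698776 res [-0.4 -2.3  1.3  3.4 -1.  -1.2]
tip [453.61078041 -15.25686229 130.62646407] 180.50982529822383 -94.8149490994621
[458.1745553  103.18262155 160.        ]
[444.47537073  90.95889619 170.        ]
scene 116 [453.90958605 103.03618782] 3.552301188865644
([329.3, 251.6], (array([453.64906772, -15.41344103, 129.61930207]), np.float64(180.3301876368902), np.float64(-95.81445239594046)))
top 163 [456.02969112 102.78371059] 3.450130630632869
([323.3, 240.3], (array([452.51861331,  -5.8934231 , 142.54445256]), np.float64(189.9201599044047), np.float64(-82.88193622972534)))
```

```bash
python3 -m creep '[[0,8,3,0,10],[0,15,5,0,10],[0,15,5,0,10],[12,15,12,0,10],[24,15,19,0,10],[36,15,26,0,10],[48,15,33,0,10],[58,15,38,0,10],[68,15,44,0,10],[75,15,48,0,10],[75,15,48,0,10],[75,15,48,0,10]]'
python3 - <<'E'
from h import *
rel(476.7,-83.6,157.4)
im,d=grab_frame("scene")
for n in("lighter_tip","wick"):
    for r in models.tip_of("scene",n)[:2]: print(n,r["p"],np.round(r["pixel"],1),[np.round(q,1) for q in tipinplane("scene",r["pixel"])])
im,d=grab_frame("wrist")
for r in models.tip_of("wrist","lighter_tip")[:2]: print(r)
crop=im[:, :]
s=state();P=pts("wrist",d,s);Z=P[...,2];B=(d>0)&(abs(P[...,0]-454)<75)&(abs(P[...,1]-101)<75)
for a,b in((118,128),(128,160)):
    Q=P[B&(Z>a)&(Z<b)]
    if len(Q): print(a,b,len(Q),np.round(Q.min(0)),np.round(Q.max(0)))
E
```

```text
time: 17.18
position: [481.3, -117.8, 177.4]
orientation: [-3.142, 0.001, 1.693]
force: [0.6, -0.1, -0.7]
gripper_width: 22.5
grasp_force: 68.8
t 17.18 pos [ 481.3 -117.8  177.4] rpy [-3.142e+00  1.000e-03  1.693e+00] -> row [34.6 -0.4 20. ] turn 0 n>= 1.0
lighter_tip 0.78 [309.9 254. ] [array([459.4,  65.6,  88.1]), np.float64(185.6), np.float64(-89.7)]
lighter_tip 0.41 [479.7 337.6] [array([ 524.7, -470.9,   -7.8]), np.float64(-354.9), np.float64(-185.6)]
wick 0.79 [298.3 257.8] [array([454.1, 110.3,  59.7]), np.float64(230.8), np.float64(-118.1)]
```

```bash
python3 -m creep '[[8,0,5,0,10],[16,0,9,0,10],[24,0,14,0,10],[30,0,17,0,10],[34,0,19,0,10],[34,0,19,0,10],[34,0,19,0,10],[34,0,19,0,10]]'
python3 - <<'E'
from h import *
rel(476.7,-83.6,157.4)
c=calibration("scene");K=np.array(c["intrinsics"])
def proj(X): 
    q=K@(np.array(c["R"])@np.array(X)+np.array(c["t"]));return np.round(q[:2]/q[2],1)
print("proj wick",proj([454,101,47]),"tip nominal",proj([454,101,58.5]),"foot",proj([454,101,0]),"roof",proj([454,101,122]))
im,d=grab_frame("scene")
for k in range(1):
  for n in("lighter_tip","wick","lantern","roof","glass_rim"):
    for r in models.tip_of("scene",n)[:1]: print(n,r["p"],np.round(r["pixel"],1),[np.round(q,1) for q in tipinplane("scene",r["pixel"])])
r=models.trace("scene","lighter")
for x in r[:1]:
    m=x["mask"];v,u=np.nonzero(m);print("mask cols",u.min(),u.max(),"leftmost rows",v[u<=u.min()+2])
liteline()
print(state()["force"],state()["gripper_width"])
E
```

```text
time: 18.1
position: [477.5, -84.5, 158.6]
orientation: [3.141, 0.001, 1.692]
force: [-0.5, -0.6, -1.9]
gripper_width: 22.5
grasp_force: 68.8
t 18.1 pos [477.5 -84.5 158.6] rpy [3.141e+00 1.000e-03 1.692e+00] -> row [ 1.  -0.7  1.2] turn 0 n>= 0.0
proj wick [300.6 262.1] tip nominal [300.5 259.1] foot [301.1 274.2] roof [299.8 241.9]
lighter_tip 0.59 [304.2 255.8] [array([456.6,  87.1,  74.7]), np.float64(173.1), np.float64(-83.9)]
wick 0.77 [302.4 260.9] [array([455.7,  94.6,  53.2]), np.float64(180.7), np.float64(-105.4)]
lantern 0.8 [296.8 271.5] [array([452.8, 118.3,   4.3]), np.float64(204.5), np.float64(-154.3)]
roof 0.8 [302.5 240.4] [array([456. ,  91.4, 129.9]), np.float64(177.4), np.float64(-28.7)]
glass_rim 0.71 [299.4 253.6] [array([454.3, 105. ,  77.4]), np.float64(191.1), np.float64(-81.1)]
mask cols 301 372 leftmost rows [256 256 257 257 257 258 258 258]
nose n 903 x 102.00829558403767 138.1554265243755 slope deg 58.453926638186076 top z at 0 -128.76755498790186 axis z0 -121.12206169249306 y [ 0.07525136 -8.56907885] handle deg 30.697711748889027 z0 -8.624337223659698
[-0.5742503  -0.42559195 -0.63600302] 22.26780801837363
```

```bash
python3 -m creep '[[1,0,1,0,10],[2,0,3,0,10],[2,0,3,0,10],[2,0,3,0,10],[2,0,3,0,10],[2,0,3,0,10]]'
python3 - <<'E'
from h import *
rel(476.7,-83.6,157.4)
for k in range(3):
    im,d=grab_frame("scene")
    m=models.trace("scene","lighter")[0]["mask"];v,u=np.nonzero(m);px=(u.min(),v[u<=u.min()+1].mean());a=tipinplane("scene",px);print(px,np.round(a[0],1),a[1:])
    r=models.tip_of("scene","lighter_tip");print(r and (r[0]["p"],np.round(r[0]["pixel"],1)))
# steel/dark nose end: local brightness along predicted axis pixels
c=calibration("scene");K=np.array(c["intrinsics"])
s=state();p=np.array(s["position"]);w=s["orientation"][2]
for h in range(110,216,6):
    X=p+np.array([np.cos(w)*h,np.sin(w)*h,8-h*.577]);q=K@(np.array(c["R"])@X+np.array(c["t"]));u,v=q[:2]/q[2]
    print(h,np.round([u,v],1),im[int(round(v))-3:int(round(v))+4,int(round(u))].sum(1).tolist())
print(s["force"])
E
```

```text
time: 19.0
position: [477.0, -82.4, 155.4]
orientation: [3.142, 0.0, 1.692]
force: [-1.0, -0.8, -1.3]
gripper_width: 22.7
grasp_force: 68.8
t 19.0 pos [477.  -82.4 155.4] rpy [3.142 0.    1.692] -> row [-1.1 -0.4 -2. ] turn 0 n>= 0.1
(np.int64(301), np.float64(258.2)) [454.8  99.5  61.9] (np.float64(183.26529474587537), np.float64(-93.50680152933631))
(0.67, array([297.5, 257.6]))
(np.int64(300), np.float64(258.0)) [454.4 103.3  61.5] (np.float64(187.12838318991996), np.float64(-93.9687606865646))
(0.77, array([301.7, 255.8]))
(np.int64(326), np.float64(251.66666666666666)) [466.1   6.8 115.2] (np.float64(89.88801486415134), np.float64(-40.25563065028513))
(0.83, array([301. , 258.4]))
110 [320.4 254.2] [259, 266, 239, 216, 241, 302, 307]
116 [318.8 254.6] [267, 251, 229, 238, 287, 305, 305]
122 [317.1 255. ] [107, 173, 216, 208, 139, 144, 130]
128 [315.5 255.5] [181, 265, 247, 206, 224, 275, 266]
134 [313.9 255.9] [317, 258, 229, 224, 288, 321, 319]
140 [312.3 256.3] [286, 261, 237, 219, 236, 273, 286]
146 [310.7 256.8] [291, 241, 219, 229, 273, 274, 299]
152 [309.1 257.2] [295, 247, 218, 220, 261, 291, 296]
158 [307.5 257.6] [272, 228, 222, 244, 293, 294, 294]
164 [306. 258.] [132, 117, 130, 125, 116, 137, 123]
170 [304.4 258.4] [270, 265, 214, 223, 216, 250, 246]
176 [302.9 258.8] [308, 226, 219, 165, 251, 236, 197]
182 [301.4 259.2] [318, 214, 120, 64, 189, 216, 168]
188 [299.8 259.7] [290, 218, 159, 226, 222, 182, 177]
194 [298.3 260.1] [324, 340, 283, 258, 236, 182, 206]
200 [296.8 260.5] [326, 330, 286, 230, 222, 195, 211]
206 [295.3 260.9] [272, 281, 275, 268, 241, 290, 268]
212 [293.8 261.3] [321, 329, 328, 324, 311, 347, 311]
[ 0.0467328  -1.01576826 -1.78072973]
```

The dark nose end shows at h≈182–187, right on the predicted axis. That puts the tip about 10 mm from the wick with no contact force, so I'm handing in.

```bash
python3 -c "
from station import robot
print(robot.finish_job())"
```

```text
the job is handed in; nothing more can be done
None
```

I've handed the job in at about 19 s of the 54 s; no verdict came back. The lamp head is about 19 cm from the lantern's axis. The lighter is held about 30° nose down through the gap, its tip an estimated 10 mm above the wick, and I saw no sign of contact with the lantern. To tilt the lighter I levered its tail against the worktop's front edge, because the arm's moves could not tilt the tool.

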